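# Kit the brake caliper parts into their foam inserts

### The job

Make up the caliper overhaul kit: put the two pistons, the brake pad and the guide pin each into the foam insert cut out for it, sitting fully down in the cut-out, the pistons upright and the pad friction side up (pad and pin may go in either way round). Leave the grease jar and the spray can standing where they are.

Things in the scene. Friction and masses are not known exactly. Their poses are not given: they have to be found in the camera images.
- big_piston_c (a point): the larger caliper piston: bright steel cup standing upright, open at the top (dark inside), outside diameter 57 mm, height 50 mm, wall 5 mm, about 0.34 kg. Point: its centre, half-way up (25 mm above its underside); z up along its axis.
- small_piston_c (a point): the smaller caliper piston: bright steel cup standing upright, open at the top (dark inside), outside diameter 36 mm, height 40 mm, wall 5 mm, about 0.14 kg. Point: its centre, half-way up (20 mm above its underside); z up along its axis.
- pad_c (a point): brake pad lying flat, friction side up, about 0.28 kg: dark steel backing plate 80 x 50 mm and 6 mm thick with a 22 mm wide ear at each end (104 mm long over the ears), and on it two dark brown friction blocks, together 72 x 42 mm, up to 17 mm above the table. Point: its centre, 8.5 mm above its underside; x along the length, y across, z up. Same shape when turned half round.
- pin_c (a point): guide pin lying on its side, about 0.11 kg: 104 mm long steel rod of 11 mm diameter, brass-coloured hexagon head (19 mm across flats, the last 12 mm at its -x end) and a black ribbed rubber boot of 19 mm diameter, 36 mm long, round its middle; it rests on a flat of the head and on the boot. Point: its middle, on the axis, 9.5 mm above its underside; x along the rod.
- big_insert_cut (a point): fixed foam insert 134 x 96 mm and 12 mm thick, black on top and yellow underneath (long side along its x); a 5 mm deep cut-out in its middle shows the yellow floor. Large round cut-out, 71 mm diameter, for the larger piston. This point is the middle of the cut-out's floor, 7 mm above the table and 5 mm below the insert's black top face; z up.
- small_insert_cut (a point): fixed foam insert 134 x 96 mm and 12 mm thick, black on top and yellow underneath (long side along its x); a 5 mm deep cut-out in its middle shows the yellow floor. Small round cut-out, 50 mm diameter, for the smaller piston. This point is the middle of the cut-out's floor, 7 mm above the table and 5 mm below the insert's black top face; z up.
- pad_insert_cut (a point): fixed foam insert 134 x 96 mm and 12 mm thick, black on top and yellow underneath (long side along its x); a 5 mm deep cut-out in its middle shows the yellow floor. Pad-shaped cut-out: 94 x 64 mm with a 36 mm wide notch for the ear at each end (118 mm over the notches), length along x, for the brake pad. This point is the middle of the cut-out's floor, 7 mm above the table and 5 mm below the insert's black top face; z up.
- pin_insert_cut (a point): fixed foam insert 134 x 96 mm and 12 mm thick, black on top and yellow underneath (long side along its x); a 5 mm deep cut-out in its middle shows the yellow floor. Narrow slot 118 x 33 mm, length along x, for the guide pin, either way round. This point is the middle of the cut-out's floor, 7 mm above the table and 5 mm below the insert's black top face; z up.
- jar_c (a point): bystander: white plastic grease jar with an orange lid, 56 mm diameter, 58 mm tall, loose, standing among the parts. Point: its centre, 29 mm above the table.
- spray_c (a point): bystander: short red and white aerosol can with a black cap, 52 mm diameter, 126 mm tall, loose, standing among the foam inserts. Point: its centre, 63 mm above the table.
Mind the look-alikes: they are no part of the job. Of the things like the part that bears pad_c, leave any that is purple; of the rest the smaller one is meant.

How it is judged:
At the end, for the whole second after the job is handed in: Each part lies in its own cut-out: centre within 10 mm sideways of the cut-out's, underside within 3 mm of its floor; pistons and pad upright, pin level, within 0.1 rad; pad and pin within 0.35 rad of the cut-out's length, either way round; all below 0.02 m/s (horizontal distance between big_piston_c and big_insert_cut below 0.01 m and z of big_piston_c in the frame of big_insert_cut between 0.022 and 0.028 m and linear speed of each of big_piston, small_piston, pad, pin below 0.02 m/s and angle between each of big_piston_c, small_piston_c, pad_c's own z axis and vertical below 0.1 rad and horizontal distance between small_piston_c and small_insert_cut below 0.01 m and z of small_piston_c in the frame of small_insert_cut between 0.017 and 0.023 m and horizontal distance between pad_c and pad_insert_cut below 0.01 m and z of pad_c in the frame of pad_insert_cut between 0.0055 and 0.0115 m and angle between the x axis of pad_c and the x axis of pad_insert_cut, either way round below 0.35 rad and horizontal distance between pin_c and pin_insert_cut below 0.01 m and z of pin_c in the frame of pin_insert_cut between 0.0065 and 0.0125 m and angle between pin_c's own x axis and vertical between 1.47 and 1.67 rad and angle between the x axis of pin_c and the x axis of pin_insert_cut, either way round below 0.35 rad); the robot touches nothing.
It fails at once if the grease jar is shoved more than 20 mm or knocked over (distance of jar_c from where it was at the start of the episode above 0.02 m or angle between jar_c's own z axis and vertical above 0.3 rad).
It fails at once if the spray can is shoved more than 20 mm or knocked over (distance of spray_c from where it was at the start of the episode above 0.02 m or angle between spray_c's own z axis and vertical above 0.3 rad).
It also fails if it takes over 120 s, if anything falls off the work surface, if the arm or the gripper's body presses on something with over 40 N, if the wrist force passes 120 N, or if a joint passes its speed limit or range.

### The arm

A 6-joint arm with a two-finger parallel gripper is mounted at the origin on the work surface. World frame = base frame: x ahead of the robot, y to its left, z up, the work surface at z = 0. Lengths are in m, angles in rad, forces in N, time in s.
With the tool pointing down it reaches from about 0.35 to 0.95 m from the base axis. Payload 17.4 kg.
Tool frame: the origin (TCP) lies at the very end of the fingers, on their centre line; the grasp point (between the pads) lies 19 mm behind it; y points along the fingers, z is the direction in which the jaws open and shut, and the axes are right-handed (so a half turn about y gives the same grasp; the last joint's range is limited). The gripper opens to 93 mm and grips with 3 to 60 N. Pads are 15 mm wide; open, the fingers measure 128 mm over their backs; the gripper's body (75 mm by 188 mm) begins 65 mm behind the grasp point.
Start: joints at [-1.273, 0.116, 1.442, -0, 1.584, -0.038], TCP at [0.222, -0.637, 0.219] pointing down, gripper open.
Joint ranges: [-2.83, 2.83], [-0.83, 2.19], [0.07, 2.5], [-1.14, 4.28], [0.01, 3], [-2.97, 2.97]. Speed limits (rad/s): [1.89, 1.89, 2.22, 3.14, 3.14, 3.14].

### API

Orientations are given as a rotation vector (axis times angle).
In Python, from plant import arm, capture, get_calibration, order, models gives the robot as it stands.
- The arm moves only by the tool step_arm, never from a script. Its argument "increments" is a list of rows, each a list of 2 entries, a list of its own where there are three numbers: the shift along the tool's x, y, z normalised to -1 to 1, where 1 is 0.05 m, then the turn about the tool's y normalised to -1 to 1, where 1 is 6 degrees. A call has 1 to 8 rows; each row shifts and turns the commanded pose from where the row before left it, along the tool's axes as they then stand; what a row does not reach is not made up. A row lasts 1/10 s, in which the tool goes at most 50 mm and 8.59 degrees, less where a joint would pass 70% of its speed; a pose out of reach is approached as far as the arm can. A call with a number of a shift or a turn outside -1 to 1 is refused whole. A call with a gripper value outside its range is refused whole. "grip" is the closure, from -1 (fully open) to 1 (shut), so that 0 is half open, set as the call begins (left out, the last holds). The fingers move at their own pace and stop on an object; "squeeze" is the grip in N (left out, the last holds). Time passes only in rows, so rows that do not move let the fingers close. It gives the time, the measured TCP pose, the force and the opening at its end, in the units of the state.
- arm.read_state(): the state, without advancing time (a new reading comes with each control period).
- capture(name): name is "scene" or "top" or "wrist"; returns the picture (480x640x3 uint8, blue, green, red); there is no depth.
- get_calibration(name): a dict with "fx", "fy", "cx", "cy" (pixels), "k1" (the pictures are not rectified: a ray, as slopes to the right and down, at radius r is drawn at 1 + k1 r^2 times it, then the intrinsics apply), "extrinsics" (4x4, takes a point from camera to world coordinates); the wrist camera has in their place "mount" (4x4, takes a point from camera to tool coordinates, whose origin is the TCP and whose axes are the tool frame's). Camera axes: x right, y down, z forward; pixel columns grow to the right and rows downward; lengths in m; the calibration is good to about 2 mm. A picture is of the moment at which its call begins: read the wrist's pose just before it. get_calibration takes no time and is no camera call.
- order.sign_off(): hands the job in, once; it reports no verdict.
Trained networks look in the newest picture that a camera, given by its name, has taken for a name from the list of things; names that differ only in an ending like _2 or _b are one class to them, and where a whole thing is asked for, a point or a joint stands for the part that bears it (a point fixed in the world has none). Each returns a list of dicts, best first, with "confidence" (0 to 1); they miss things now and then, are a little off and sometimes report something else, mostly with a low value. They report only what shows in the picture. A call takes as long as a camera call. They do not tell look-alikes from the thing itself.
- models.regions_of(query, camera): "pixels" (480x640 bool, what is visible of it) and "bbox" ([left, top, right, bottom] in pixels, round what is visible of it).
- models.spot_point(query, camera): "point" ([row, column] in pixels: a listed point, or the origin of a listed thing).
The state is a dict: "time": time; "joint_positions": joint angles; "dq": joint speeds; "effort": joint torques, N m; "position": TCP position; "ee_rot": TCP orientation; "ft_force": force on the tool from outside, world axes, zero at the start; "moment": the same for the moment, N m; "grip_width": finger opening in m.
Only numpy, scipy, OpenCV 4.12 (cv2) and the standard library are available. Lean on these libraries where they do the work, as an engineer would, in place of code of your own. Each camera call takes 0.05 s, during which the arm holds its last target. There are 200 camera calls.

## Working session

There is one attempt and no reset: what is moved stays moved. The work goes in short steps, Python scripts to look and compute and a tool call to move; the robot and the scene stay as the last step left them, time stands still between calls to the robot, and variables do not carry over. Pictures are saved under pics/ and viewed, about 12 in all and at most 16, crops included, and the job is handed in when it is done.

Besides the shell and the picture viewer there is one more tool, called after ">>>" as name([rows], argument=value, ...), one row to a line, values as JSON. step_arm: Moves the arm, as the interface text tells. Scaled input: -1 to 1 covers 0.05 m each way for a shift and 6 degrees each way for a turn. Its arguments: {"type":"object","properties":{"increments":{"type":"array"},"grip":{"type":"number"},"squeeze":{"type":"number"}},"required":["increments"]}

```bash
ls; mkdir -p pics; python3 - <<'E'
from plant import arm, capture, get_calibration
import cv2,numpy as np
np.set_printoptions(precision=4,suppress=True)
s=arm.read_state();print({k:np.round(v,4) for k,v in s.items()})
for n in("scene","top","wrist"):
    print(n,get_calibration(n))
for n in("scene","top"):
    cv2.imwrite(f"pics/{n}0.png",capture(n))
E
```

```text
pics
{'time': np.float64(0.0), 'joint_positions': array([-1.2728,  0.1165,  1.4423, -0.    ,  1.584 , -0.0378]), 'dq': array([0.0004, 0.0005, 0.0007, 0.0013, 0.0028, 0.0003]), 'effort': array([ -0.0053, -72.1269, -62.2612,   0.0776,   0.0238,  -0.0001]), 'position': array([ 0.2223, -0.6371,  0.2179]), 'ee_rot': array([-0.3459,  2.0406, -2.0382]), 'ft_force': array([0.1349, 0.1937, 0.6031]), 'moment': array([-0.0404, -0.0323, -0.0335]), 'grip_width': np.float64(0.0933)}
scene {'fx': 582.8751952488063, 'fy': 582.8751952488063, 'cx': 312.43516032138143, 'cy': 232.0634647929048, 'k1': -0.19592988472032508, 'extrinsics': array([[ 0.2558,  0.6594, -0.7069,  1.2235],
       [ 0.9665, -0.1903,  0.1723, -0.1878],
       [-0.0209, -0.7273, -0.686 ,  0.7852],
       [ 0.    ,  0.    ,  0.    ,  1.    ]])}
top {'fx': 470.7987494294998, 'fy': 470.7987494294998, 'cx': 321.12343755051916, 'cy': 233.90338627376963, 'k1': 0.01433918785349338, 'extrinsics': array([[-0.0156, -0.9984,  0.0552,  0.4238],
       [-0.9997,  0.0145, -0.0202,  0.0022],
       [ 0.0194, -0.0555, -0.9983,  0.833 ],
       [ 0.    ,  0.    ,  0.    ,  1.    ]])}
wrist {'fx': 342.60257655424965, 'fy': 342.60257655424965, 'cx': 317.1754336707325, 'cy': 248.1398385327479, 'k1': -0.048046189447391106, 'mount': array([[ 0.0005,  0.9533,  0.302 , -0.0841],
       [-0.0004, -0.302 ,  0.9533, -0.1652],
       [ 1.    , -0.0006,  0.0003, -0.0008],
       [ 0.    ,  0.    ,  0.    ,  1.    ]])}
```

View pics/scene0.png

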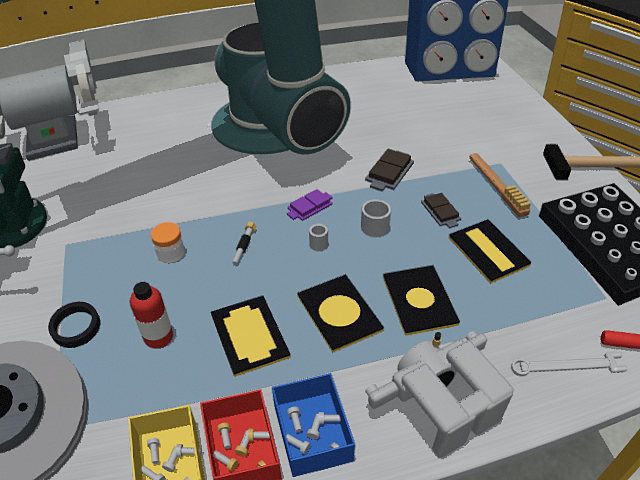

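View pics/top0.png

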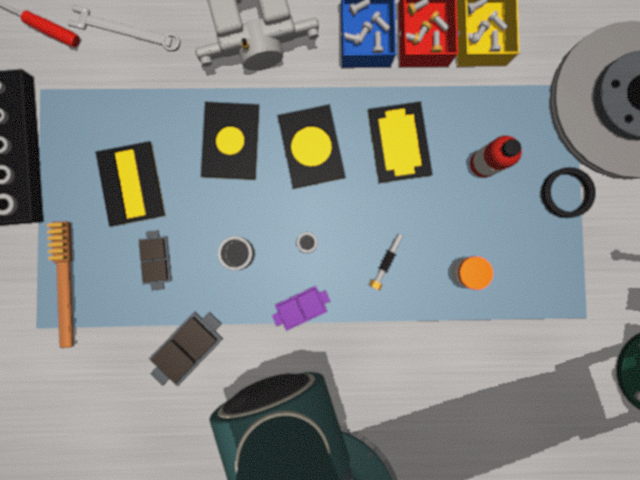

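The scene view shows all parts on the blue mat. In the top view the pad is the small dark one at (154,260), with the purple one (301,307) and the large dark one (186,348) as look-alikes. The pistons are at (236,253) and (307,242), and the pin is at (385,262). The inserts are at (130,184), (230,141), (311,147) and (400,141). The jar is at (475,273) and the can at (496,155).

```bash
cat > h.py <<'E'
from plant import arm, capture, get_calibration, order, models
import cv2,numpy as np
from scipy.spatial.transform import Rotation as R
np.set_printoptions(precision=4,suppress=True)
def cam(n,s=None):
    c=get_calibration(n)
    if n=="wrist":
        T=np.eye(4);T[:3,:3]=R.from_rotvec(s["ee_rot"]).as_matrix();T[:3,3]=s["position"]
        c["extrinsics"]=T@np.asarray(c["mount"])
    return c
def ray(c,uv,z):
    """pixels (N,2: col,row) -> world xyz on plane z"""
    p=(np.atleast_2d(uv).astype(float)-[c["cx"],c["cy"]])/[c["fx"],c["fy"]]
    q=p.copy()
    for _ in range(20): q=p/(1+c["k1"]*(q**2).sum(1,keepdims=True))
    E=np.asarray(c["extrinsics"]);d=np.c_[q,np.ones(len(q))]@E[:3,:3].T
    o=E[:3,3];return o+d*((z-o[2])/d[:,2:])
def rect(c,mask,z):
    """mask -> centre, long-axis angle (rad), sizes on plane z"""
    cs,_=cv2.findContours(mask.astype(np.uint8),cv2.RETR_EXTERNAL,cv2.CHAIN_APPROX_NONE)
    k=max(cs,key=cv2.contourArea)[:,0]
    w=ray(c,k,z)[:,:2]
    (cx,cy),_,_=r=cv2.minAreaRect((w*1000).astype(np.float32))
    b=cv2.boxPoints(r);e=[b[1]-b[0],b[2]-b[1]];e=max(e,key=np.linalg.norm)
    a=np.arctan2(e[1],e[0]);a=(a+np.pi/2)%np.pi-np.pi/2
    return np.array([cx,cy])/1000,a,sorted(r[1])
E
python3 - <<'E'
from h import *
c=cam("top");capture("top")
Z=dict(big_piston_c=.025,small_piston_c=.02,pad_c=.0085,pin_c=.0095,big_insert_cut=.007,small_insert_cut=.007,pad_insert_cut=.007,pin_insert_cut=.007,jar_c=.029,spray_c=.063)
for k,z in Z.items():
    for d in models.spot_point(k,"top")[:4]:
        if d["confidence"]<.2: continue
        r,q=d["point"];print(k,round(d["confidence"],2),(round(q),round(r)),ray(c,[q,r],z)[0])
for k,z in dict(pad_c=.008,pin_c=.0095).items():
    for d in models.regions_of(k,"top")[:4]:
        if d["confidence"]>.2: print(k,d["bbox"],rect(c,d["pixels"],z))
# yellow cut-outs
im=capture("top");hsv=cv2.cvtColor(im,cv2.COLOR_BGR2HSV)
m=cv2.inRange(hsv,(24,150,120),(36,255,255));m[:90]=0
n,l,st,ce=cv2.connectedComponentsWithStats(m)
for i in range(1,n):
    if st[i,4]>300: print(ce[i],st[i,4],rect(c,l==i,.007))
E
```

```text
big_piston_c 0.79 (238, 249) [0.445  0.1287 0.025 ]
small_piston_c 0.83 (308, 241) [0.4568 0.0093 0.02  ]
pad_c 0.76 (185, 345) [0.2819 0.2224 0.0085]
pad_c 0.75 (155, 261) [0.4269 0.2739 0.0085]
pad_c 0.74 (299, 309) [0.3388 0.0266 0.0085]
pin_c 0.65 (388, 261) [ 0.4203 -0.1307  0.0095]
big_insert_cut 0.71 (129, 183) [0.5634 0.3203 0.007 ]
big_insert_cut 0.57 (310, 146) [0.6265 0.0019 0.007 ]
small_insert_cut 0.68 (230, 144) [0.6306 0.1439 0.007 ]
pad_insert_cut 0.71 (401, 144) [ 0.6274 -0.1586  0.007 ]
pad_insert_cut 0.48 (156, 263) [0.4237 0.2734 0.007 ]
pin_insert_cut 0.77 (130, 180) [0.5688 0.3189 0.007 ]
jar_c 0.57 (468, 274) [ 0.3956 -0.2639  0.029 ]
jar_c 0.41 (153, 261) [0.4262 0.2705 0.029 ]
spray_c 0.66 (496, 158) [ 0.5886 -0.3066  0.063 ]
pad_c [146.2, 312.7, 224.5, 384.0] (array([0.2758, 0.2212]), np.float32(-0.7782177), [69.77052307128906, 145.33047485351562])
pad_c [273.7, 287.9, 330.2, 328.9] (array([0.3426, 0.0226]), np.float32(-1.1519006), [52.25995635986328, 103.16280364990234])
pin_c [370.5, 232.2, 403.3, 288.2] (array([ 0.4215, -0.1272]), np.float32(-0.4191481), [20.1146297454834, 103.17959594726562])
[399.5333 141.8315] 2237 (array([ 0.632 , -0.1567]), np.float32(0.12960744), [65.82999420166016, 120.0343246459961])
[229.6952 140.1441] 666 (array([0.6382, 0.144 ]), np.float32(-0.0074448586), [49.30735397338867, 50.112709045410156])
[310.9694 146.0176] 1309 (array([0.6264, 0.0014]), np.float32(0.768087), [70.7793960571289, 71.84052276611328])
[129.7058 183.5749] 1336 (array([0.5631, 0.3192]), np.float32(0.18775809), [34.42133712768555, 119.53752136230469])
```

```bash
cat >> h.py <<'E'
def plan(xyz,jaw=None):
    """print what remains to get TCP to xyz with the jaws along world angle jaw (mod pi)"""
    s=arm.read_state();M=R.from_rotvec(s["ee_rot"]).as_matrix()
    now=np.arctan2(M[1,2],M[0,2]);t=0 if jaw is None else (jaw-now+np.pi/2)%np.pi-np.pi/2
    # tool y points down: turn about y by +a lowers world yaw by a
    d=np.asarray(xyz)-s["position"];ty=-t
    M2=M@R.from_rotvec([0,ty,0]).as_matrix()
    print("t %.2f pos"%s["time"],s["position"],"jaw %.3f"%now,"w %.4f"%s["grip_width"],"F",s["ft_force"],"j",s["joint_positions"][[0,5]])
    print(" shift now-axes",M.T@d/.05,"turned-axes",M2.T@d/.05,"turn",np.degrees(ty)/6,"ydir",M[:,1])
E
python3 - <<'E'
from h import *
c=cam("top");im=capture("top")
m=(im.max(2)<95).astype(np.uint8);m[:225]=0;m[300:]=0;m[:,:130]=0;m[:,180:]=0
n,l,st,ce=cv2.connectedComponentsWithStats(m)
for i in range(1,n):
    if st[i,4]>100: print(ce[i],st[i],rect(c,l==i,.008))
plan([.4215,-.127,.20],-.42+1.571)
E
```

```text
[154.2546 259.6882] [ 139  234   32   49 1190] (array([0.4312, 0.2756]), np.float32(0.09694052), [47.82827377319336, 82.85427856445312])
t 0.85 pos [ 0.2224 -0.6373  0.2187] jaw -1.235 w 0.0930 F [ 0.1175 -0.2462  0.0461] j [-1.2728 -0.0378]
 shift now-axes [-7.1222  0.3731 -8.3243] turned-axes [  0.5239   0.3731 -10.9428] turn 7.2151443246429245 ydir [ 0. -0. -1.]
```

>>> step_arm([
  [[-0.59,0,-0.69],0],
  [[-0.59,0,-0.69],0],
  [[-0.59,0,-0.69],0],
  [[-0.59,0,-0.69],0],
  [[-0.59,0,-0.69],0],
  [[-0.59,0,-0.69],0],
  [[-0.59,0,-0.69],0],
  [[-0.59,0,-0.69],0],
], grip=-1)

```text
time: 1.65
position: [0.3545, -0.2973, 0.2188]
ee_rot: [-0.345, 2.039, -2.04]
ft_force: [1.3, 0.1, 0.2]
grip_width: 0.0928
```

>>> step_arm([
  [[-0.59,0,-0.69],0],
  [[-0.59,0,-0.69],0],
  [[-0.59,0,-0.69],0],
  [[-0.59,0,-0.69],0],
  [[0,0.1,0],1],
  [[0,0.1,0],1],
  [[0,0.1,0],1],
  [[0,0.1,0],1],
])

```text
time: 2.45
position: [0.4203, -0.1296, 0.1986]
ee_rot: [-0.095, -2.177, 2.177]
ft_force: [-0.1, -0.1, -0.1]
grip_width: 0.0928
```

>>> step_arm([
  [[0,0,0],1],
  [[0,0,0],1],
  [[0,0,0],1],
  [[0,0,0],0.2],
  [[0,0,0],0],
])

```text
time: 2.95
position: [0.4202, -0.1298, 0.1987]
ee_rot: [-0.421, -1.992, 1.992]
ft_force: [-0.6, -0.5, 0.5]
grip_width: 0.093
```

```bash
cat >> h.py <<'E'
def wlook(name,queries):
    s=arm.read_state();c=cam("wrist",s);im=capture("wrist");cv2.imwrite(f"pics/{name}.png",im)
    for q,z in queries:
        for d in models.spot_point(q,"wrist")[:3]:
            if d["confidence"]>.2: r,k=d["point"];print(q,"%.2f"%d["confidence"],(round(k),round(r)),ray(c,[k,r],z)[0])
        for d in models.regions_of(q,"wrist")[:3]:
            if d["confidence"]>.2: print("  region",np.round(d["bbox"]),rect(c,d["pixels"],z))
    return c,im
E
python3 - <<'E'
from h import *
plan([.4215,-.127,.20],-.42+1.571)
wlook("w1",[("pin_c",.0095)])
E
```

```text
t 2.95 pos [ 0.4202 -0.1298  0.1987] jaw -1.987 w 0.0930 F [-0.5915 -0.4743  0.5309] j [-0.3576  1.6295]
 shift now-axes [-0.001  -0.0254 -0.0612] turned-axes [-0.0008 -0.0254 -0.0612] turn 0.033319393579944866 ydir [ 0.0002 -0.     -1.    ]
pin_c 0.95 (315, 229) [ 0.4148 -0.1247  0.0095]
  region [302. 178. 325. 273.] (array([ 0.4187, -0.1268]), np.float32(-0.46010542), [19.05885887145996, 105.199951171875])
```

View pics/w1.png

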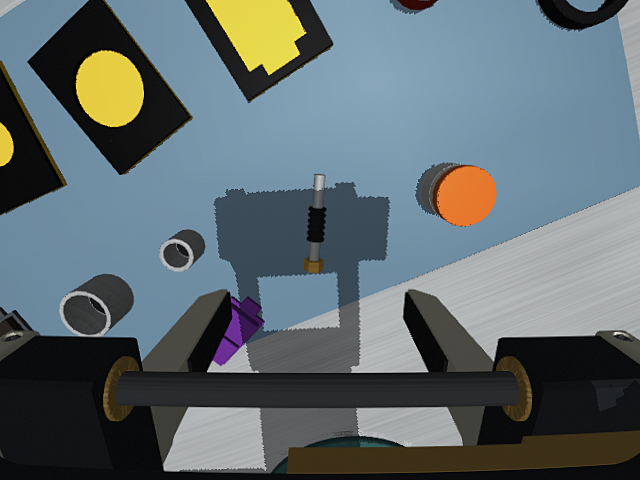

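The wrist view shows the pin at (315,225) with its brass head at (313,266). The measurement agrees with the top view, so I descend and grip the boot.

>>> step_arm([
  [[0.04,0.6,-0.04],0.25],
  [[0,0.8,0],0],
  [[0,0.8,0],0],
  [[0,0.8,0],0],
  [[0,0.6,0],0],
  [[0,0.24,0],0],
  [[0,0,0],0],
])

```text
time: 3.8
position: [0.4186, -0.1269, 0.0057]
ee_rot: [-0.443, -1.975, 1.974]
ft_force: [-0.1, 0.6, 0.7]
grip_width: 0.093
```

>>> step_arm([
  [[0,0,0],0],
  [[0,0,0],0],
  [[0,0,0],0],
  [[0,0,0],0],
  [[0,0,0],0],
  [[0,0,0],0],
  [[0,0,0],0],
  [[0,0,0],0],
], grip=1, squeeze=20)

```text
time: 4.6
position: [0.4192, -0.1271, 0.0066]
ee_rot: [-0.446, -1.975, 1.975]
ft_force: [0.1, 0.1, -1.0]
grip_width: 0.0335
```

>>> step_arm([
  [[0,0,0],0],
  [[0,0,0],0],
  [[0,0,0],0],
  [[0,0,0],0],
  [[0,0,0],0],
])

```text
time: 5.1
position: [0.4192, -0.1272, 0.0066]
ee_rot: [-0.446, -1.975, 1.975]
ft_force: [0.2, -0.5, -0.3]
grip_width: 0.0184
```

>>> step_arm([
  [[0,-0.2,0],0],
  [[0,-0.4,0],0],
  [[0,-0.6,0],0],
  [[0,-0.6,0],0],
  [[0,0,0],0],
])

```text
time: 5.6
position: [0.4208, -0.1277, 0.1013]
ee_rot: [-0.453, -1.977, 1.978]
ft_force: [0.6, 0.4, -0.5]
grip_width: 0.0187
```

```bash
python3 - <<'E'
from h import *
plan([.5631,.3192,.10],.188+1.571)
wlook("w2",[("pin_c",.10)])
E
```

```text
t 5.60 pos [ 0.4208 -0.1277  0.1013] jaw -2.015 w 0.0187 F [ 0.6157  0.3719 -0.4953] j [-0.3527  1.6625]
 shift now-axes [ 1.2722  0.024  -9.2935] turned-axes [-4.4682  0.024  -8.2476] turn -6.0403603214092705 ydir [ 0.0056 -0.002  -1.    ]
pin_c 0.71 (313, 307) [ 0.42   -0.1244  0.1   ]
  region [295. 208. 337. 376.] (array([ 0.425 , -0.1287]), np.float32(-0.44502628), [21.96898078918457, 96.74422454833984])
  region [158.   0. 334.  92.] (array([ 0.546 , -0.1534]), np.float32(1.111765), [36.11854553222656, 74.8792724609375])
```

View pics/w2.png

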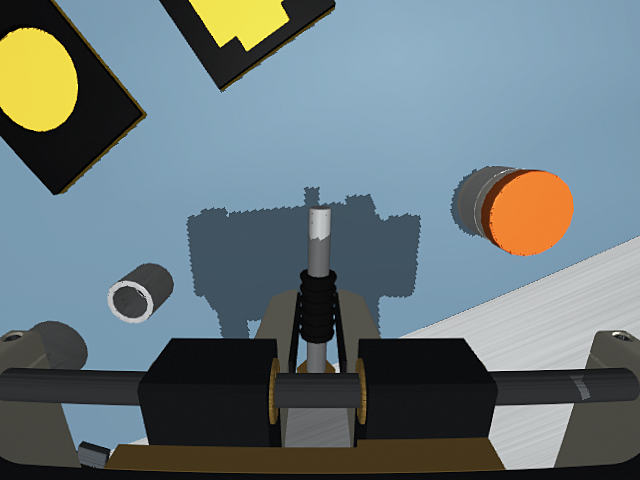

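>>> step_arm([
  [[0.127,0,-0.93],0],
  [[0.127,0,-0.93],0],
  [[0.127,0,-0.93],0],
  [[0.127,0,-0.93],0],
  [[0.127,0,-0.93],0],
  [[0.127,0,-0.93],0],
  [[0.127,0,-0.93],0],
  [[0.127,0,-0.93],0],
])

```text
time: 6.55
position: [0.5329, 0.2325, 0.0952]
ee_rot: [-0.444, -1.973, 1.976]
ft_force: [1.0, -1.0, 0.3]
grip_width: 0.0184
```

>>> step_arm([
  [[0.127,0,-0.93],0],
  [[0.127,0,-0.93],0],
  [[0,0,0],-1],
  [[0,0,0],-1],
  [[0,0,0],-1],
  [[0,0,0],-1],
  [[0,0,0],-1],
  [[0,0,0],-1],
])

```text
time: 7.35
position: [0.5611, 0.3197, 0.0949]
ee_rot: [-0.203, 2.123, -2.125]
ft_force: [0.9, -0.5, -1.3]
grip_width: 0.0184
```

>>> step_arm([
  [[0,0,0],0],
  [[0,0,0],0],
])

```text
time: 7.55
position: [0.5614, 0.3198, 0.0956]
ee_rot: [-0.194, 2.127, -2.128]
ft_force: [0.4, 0.2, -1.4]
grip_width: 0.018
```

```bash
python3 - <<'E'
from h import *
plan([.5631,.3192,.016],.188+1.571)
c,im=wlook("w3",[("pin_c",.102),("pin_insert_cut",.007)])
hsv=cv2.cvtColor(im,cv2.COLOR_BGR2HSV)
m=cv2.inRange(hsv,(24,150,120),(36,255,255))
n,l,st,ce=cv2.connectedComponentsWithStats(m)
for i in range(1,n):
    if st[i,4]>300: print(ce[i],st[i],rect(c,l==i,.012))
E
```

```text
t 7.55 pos [0.5614 0.3198 0.0956] jaw -1.390 w 0.0180 F [ 0.3806  0.2156 -1.4226] j [0.4783 1.8683]
 shift now-axes [-0.0332  1.5925  0.017 ] turned-axes [-0.0331  1.5925  0.0172] turn -0.07134604709804372 ydir [-0.0013 -0.0007 -1.    ]
pin_c 0.90 (318, 305) [0.5643 0.3208 0.102 ]
  region [295. 208. 337. 374.] (array([0.5691, 0.3225]), np.float32(0.17963588), [21.001646041870117, 92.62298583984375])
pin_insert_cut 0.80 (320, 248) [0.5651 0.3188 0.007 ]
  region [253. 161. 385. 328.] (array([0.5652, 0.3193]), np.float32(0.18557823), [98.57225036621094, 130.68479919433594])
[561.2969 198.1614] [ 532  167   60   63 2826] (array([0.6368, 0.1484]), np.float32(0.6701604), [45.72545623779297, 46.40631866455078])
```

View pics/w3.png

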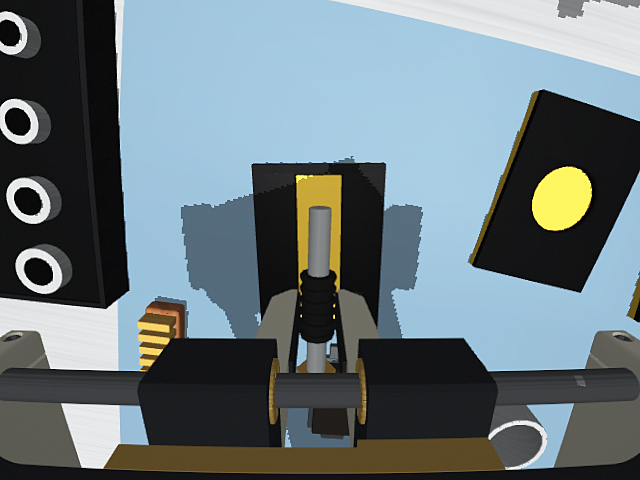

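The slot in the insert shows at (320,248), under the pin and aligned with it. I lower the pin.

>>> step_arm([
  [[0,0.5,0.02],0],
  [[0,0.5,0],0],
  [[0,0.4,0],0],
  [[0,0.12,0],0],
  [[0,0.1,0],0],
  [[0,0,0],0],
])

```text
time: 8.4
position: [0.5621, 0.3191, 0.016]
ee_rot: [-0.196, 2.125, -2.125]
ft_force: [0.3, 0.0, -1.1]
grip_width: 0.0182
```

>>> step_arm([
  [[0,0,0],0],
  [[0,0,0],0],
  [[0,0,0],0],
  [[0,0,0],0],
  [[0,0,0],0],
  [[0,0,0],0],
], grip=-1)

```text
time: 9.0
position: [0.562, 0.319, 0.0157]
ee_rot: [-0.196, 2.125, -2.125]
ft_force: [0.6, 0.9, 0.3]
grip_width: 0.0617
```

>>> step_arm([
  [[0,-0.3,0],0],
  [[0,-0.6,0],0],
  [[0,-0.6,0],0],
  [[0,-0.6,0],0],
  [[0,-0.6,0],0],
  [[0,-0.6,0],0],
  [[0,0,0],0],
])

```text
time: 9.7
position: [0.5632, 0.3197, 0.1869]
ee_rot: [-0.189, 2.125, -2.119]
ft_force: [0.4, -0.2, -0.1]
grip_width: 0.093
```

```bash
python3 - <<'E'
from h import *
plan([.43,.2748,.16],.097+1.571)
c,im=wlook("w4",[("pin_c",.0165),("pin_insert_cut",.007)])
E
```

```text
t 9.70 pos [0.5632 0.3197 0.1869] jaw -1.387 w 0.0930 F [ 0.3806 -0.2189 -0.1329] j [0.4768 1.8637]
 shift now-axes [2.7867 0.5177 0.3961] turned-axes [2.7419 0.5177 0.6359] turn 0.8279500168077236 ydir [ 0.0063  0.0033 -1.    ]
pin_c 0.69 (315, 228) [0.5623 0.3227 0.0165]
  region [304. 178. 329. 280.] (array([0.5608, 0.3204]), np.float32(0.18371212), [21.086524963378906, 108.22623443603516])
pin_insert_cut 0.78 (321, 227) [0.5628 0.3163 0.007 ]
```

View pics/w4.png

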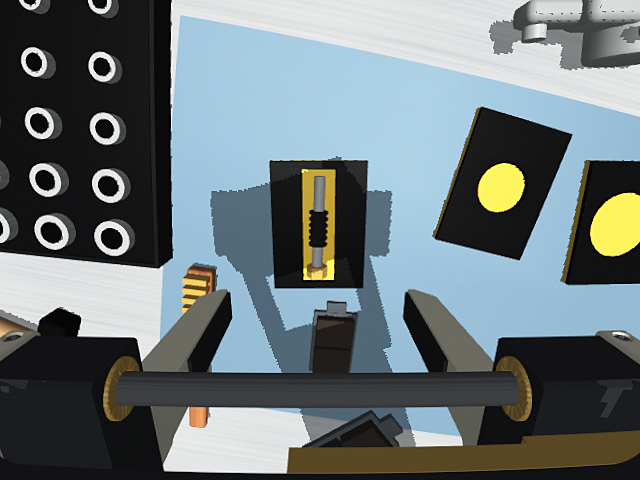

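The pin lies inside the slot, at column 318 between rows 178 and 280. Next is the pad.

>>> step_arm([
  [[0.55,0,0.08],0],
  [[0.56,0,0.08],0],
  [[0.56,0,0.08],0],
  [[0.56,0,0.08],0],
  [[0.56,0,0.08],0],
  [[0,0.2,0],0.83],
  [[0,0,0],0],
  [[0,0,0],0],
])

```text
time: 10.75
position: [0.4284, 0.2738, 0.1702]
ee_rot: [-0.109, 2.17, -2.171]
ft_force: [1.0, -0.2, 0.4]
grip_width: 0.093
```

```bash
python3 - <<'E'
from h import *
plan([.43,.2748,.16],.097+1.571)
c,im=wlook("w5",[("pad_c",.0085)])
E
```

```text
t 10.75 pos [0.4284 0.2738 0.1702] jaw -1.471 w 0.0930 F [ 0.9523 -0.1507  0.3756] j [0.5185 1.99  ]
 shift now-axes [-0.0335  0.2048 -0.0169] turned-axes [-0.0335  0.2048 -0.017 ] turn 0.02017291795872431 ydir [-0.0009 -0.0005 -1.    ]
pad_c 0.80 (534, 322) [0.3471 0.0257 0.0085]
pad_c 0.77 (315, 230) [0.4271 0.2759 0.0085]
pad_c 0.76 (350, 366) [0.2728 0.2212 0.0085]
  region [296. 314. 405. 409.] (array([0.3023, 0.2259]), np.float32(-1.4758097), [75.62334442138672, 123.87356567382812])
  region [483. 293. 580. 345.] (array([0.349, 0.03 ]), np.float32(-1.343717), [53.58329391479492, 105.22135925292969])
  region [291. 178. 341. 279.] (array([0.4293, 0.2774]), np.float32(0.08111727), [49.60276794433594, 102.36318969726562])
```

View pics/w5.png

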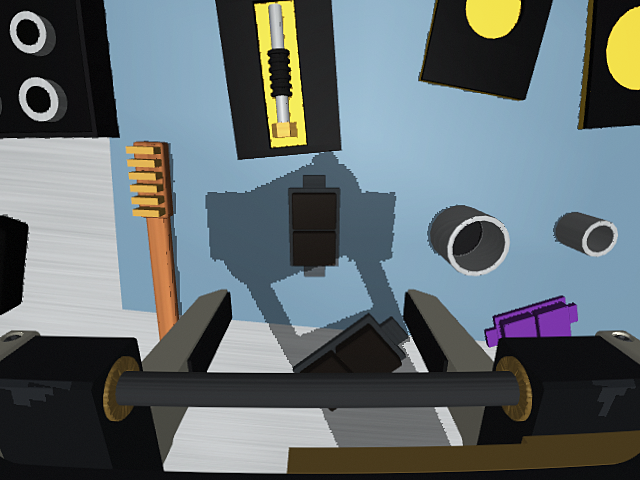

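The pad is at (315,230), measures 102 × 50 mm, and is dark. I descend onto the friction blocks.

>>> step_arm([
  [[-0.024,0.6,-0.054],0.13],
  [[0,0.8,0],0],
  [[0,0.8,0],0],
  [[0,0.7,0],0],
  [[0,0.25,0],0],
  [[0,0.1,0],0],
  [[0,0,0],0],
])

```text
time: 11.6
position: [0.4299, 0.2769, 0.009]
ee_rot: [-0.091, 2.179, -2.178]
ft_force: [-0.2, 0.1, 0.1]
grip_width: 0.0931
```

>>> step_arm([
  [[0,0,0],0],
  [[0,0,0],0],
  [[0,0,0],0],
  [[0,0,0],0],
  [[0,0,0],0],
  [[0,0,0],0],
  [[0,0,0],0],
  [[0,0,0],0],
], grip=1, squeeze=30)

```text
time: 12.4
position: [0.4294, 0.2767, 0.0082]
ee_rot: [-0.091, 2.179, -2.179]
ft_force: [-0.7, 0.3, -0.0]
grip_width: 0.0414
```

>>> step_arm([
  [[0,0,0],0],
  [[0,-0.2,0],0],
  [[0,-0.4,0],0],
  [[0,-0.6,0],0],
  [[0,-0.6,0],0],
  [[0,0,0],0],
])

```text
time: 13.0
position: [0.4308, 0.2775, 0.1027]
ee_rot: [-0.085, 2.179, -2.173]
ft_force: [1.0, 1.0, -3.5]
grip_width: 0.0412
```

```bash
python3 - <<'E'
from h import *
plan([.632,-.157,.10],.13+1.571)
c,im=wlook("w6",[("pad_c",.1)])
E
```

```text
t 13.00 pos [0.4308 0.2775 0.1027] jaw -1.487 w 0.0412 F [ 0.9824  1.0091 -3.4656] j [0.5224 2.0097]
 shift now-axes [-3.2847  0.0503  8.9942] turned-axes [-2.8608  0.0503  9.1379] turn -0.4464599584100015 ydir [ 0.0051  0.0029 -1.    ]
pad_c 0.95 (319, 305) [0.429  0.2769 0.1   ]
pad_c 0.87 (362, 416) [0.356 0.244 0.1  ]
pad_c 0.61 (580, 365) [0.4014 0.1178 0.1   ]
  region [269. 209. 366. 376.] (array([0.434 , 0.2784]), np.float32(0.09328294), [49.459712982177734, 96.61993408203125])
  region [534. 325. 622. 369.] (array([0.4097, 0.1322]), np.float32(-1.4638165), [24.113574981689453, 35.330078125])
  region [300. 368. 385. 446.] (array([0.3456, 0.2568]), np.float32(-1.4911659), [30.677959442138672, 56.35210418701172])
```

View pics/w6.png

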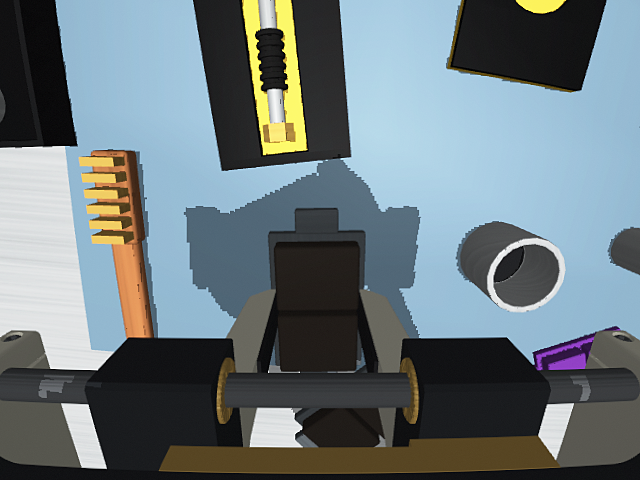

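The pad is held level at (319,305). I carry it to its insert.

>>> step_arm([
  [[-0.328,0,0.9],0],
  [[-0.328,0,0.9],0],
  [[-0.328,0,0.9],0],
  [[-0.328,0,0.9],0],
  [[-0.328,0,0.9],0],
  [[-0.328,0,0.9],0],
  [[-0.328,0,0.9],0],
  [[-0.328,0,0.9],0],
])

```text
time: 13.95
position: [0.5899, -0.0731, 0.0963]
ee_rot: [-0.093, 2.181, -2.179]
ft_force: [1.0, 1.4, -2.9]
grip_width: 0.0417
```

>>> step_arm([
  [[-0.328,0,0.9],0],
  [[-0.328,0,0.9],0],
  [[0,0,0],-0.45],
  [[0,0,0],0],
  [[0,0,0],0],
])

```text
time: 14.45
position: [0.6296, -0.1576, 0.0967]
ee_rot: [-0.142, 2.156, -2.154]
ft_force: [0.7, 0.6, -2.7]
grip_width: 0.0415
```

```bash
python3 - <<'E'
from h import *
plan([.632,-.157,.10],.13+1.571)
c,im=wlook("w7",[("pad_c",.1),("pad_insert_cut",.007)])
E
```

```text
t 14.45 pos [ 0.6296 -0.1576  0.0967] jaw -1.441 w 0.0415 F [ 0.6983  0.6184 -2.74  ] j [-0.2846  1.1567]
 shift now-axes [-0.0481 -0.0656 -0.0055] turned-axes [-0.0481 -0.0656 -0.0055] turn -0.006965167270239338 ydir [-0.002   0.0008 -1.    ]
pad_c 0.56 (316, 308) [ 0.6291 -0.1564  0.1   ]
  region [269. 209. 368. 377.] (array([ 0.6358, -0.1559]), np.float32(0.12640202), [48.45733642578125, 93.98993682861328])
  region [245. 159. 382. 294.] (array([ 0.6463, -0.1534]), np.float32(0.13813925), [99.16631317138672, 104.07000732421875])
```

View pics/w7.png

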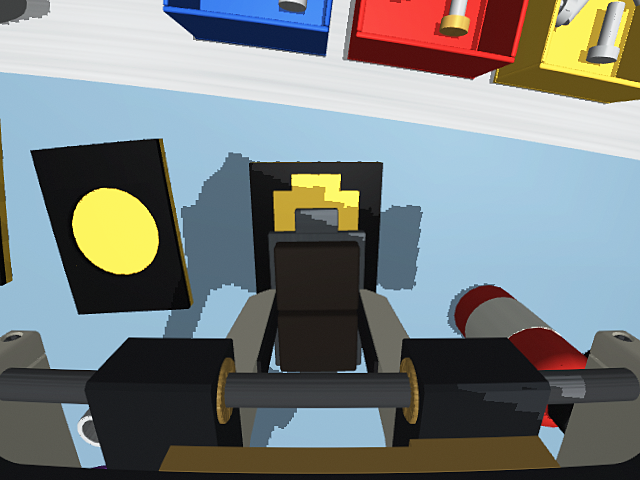

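```bash
python3 - <<'E'
from h import *
s=arm.read_state();c=cam("wrist",s)
u=np.array([np.cos(.13),np.sin(.13)])
print(ray(c,[[316,162]],.012)[0,:2]-.067*u, ray(c,[[316,175]],.012)[0,:2]-.059*u)
plan([.6325,-.157,.0155],.13+1.571)
E
```

```text
[ 0.6319 -0.1557] [ 0.6308 -0.1558]
t 14.70 pos [ 0.6302 -0.1574  0.0983] jaw -1.440 w 0.0415 F [-0.6666 -0.0071 -3.211 ] j [-0.284   1.1558]
 shift now-axes [-0.046   1.6552 -0.0023] turned-axes [-0.046   1.6552 -0.0023] turn 0.0074599318265473865 ydir [ 0.0002 -0.     -1.    ]
```

>>> step_arm([
  [[-0.035,0.5,-0.02],0],
  [[0,0.5,0],0],
  [[0,0.4,0],0],
  [[0,0.14,0],0],
  [[0,0.1,0],0],
  [[0,0,0],0],
])

```text
time: 15.3
position: [0.6321, -0.1568, 0.0165]
ee_rot: [-0.141, 2.154, -2.154]
ft_force: [0.2, 0.4, -2.7]
grip_width: 0.0417
```

>>> step_arm([
  [[0,0,0],0],
  [[0,0,0],0],
  [[0,0,0],0],
  [[0,0,0],0],
  [[0,0,0],0],
  [[0,0,0],0],
], grip=-1)

```text
time: 15.9
position: [0.6319, -0.1569, 0.0162]
ee_rot: [-0.141, 2.154, -2.154]
ft_force: [0.5, 0.8, -0.2]
grip_width: 0.085
```

>>> step_arm([
  [[0,-0.3,0],0],
  [[0,-0.6,0],0],
  [[0,-0.6,0],0],
  [[0,-0.6,0],0],
  [[0,-0.6,0],0],
  [[0,-0.6,0],0],
  [[0,0,0],0],
])

```text
time: 16.6
position: [0.6332, -0.1573, 0.1874]
ee_rot: [-0.134, 2.148, -2.153]
ft_force: [0.1, -0.7, -0.2]
grip_width: 0.0928
```

```bash
python3 - <<'E'
from h import *
plan([.4568,.0093,.19])
c,im=wlook("w8",[("pad_c",.0155)])
E
```

```text
t 16.60 pos [ 0.6332 -0.1573  0.1874] jaw -1.440 w 0.0928 F [ 0.0876 -0.7302 -0.1679] j [-0.2825  1.1577]
 shift now-axes [ 3.0646 -0.0832 -3.7622] turned-axes [ 3.0646 -0.0832 -3.7622] turn 0.0 ydir [ 0.0068 -0.002  -1.    ]
  region [176. 413. 191. 438.] (array([ 0.3558, -0.0228]), np.float32(-0.30782664), [9.624580383300781, 43.827903747558594])
  region [420. 258. 518. 348.] (array([ 0.5722, -0.3398]), np.float32(0.9107076), [57.82521057128906, 141.43019104003906])
```

View pics/w8.png

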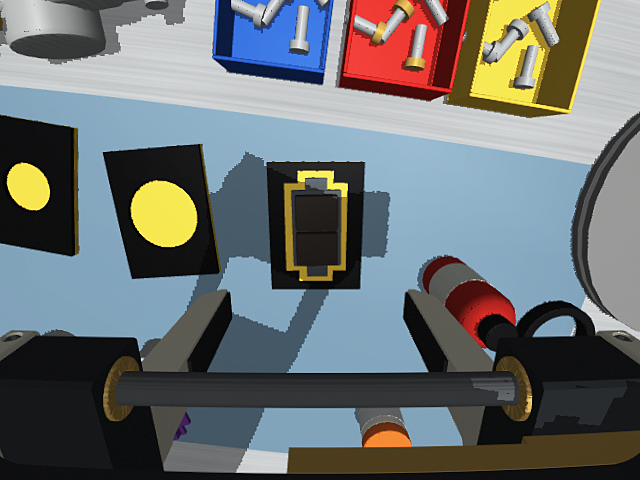

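The pad sits inside its cut-out at (316,225), with a yellow margin all round. The can is still standing at (465,305). Next is the small piston.

>>> step_arm([
  [[0.51,0,-0.627],0],
  [[0.51,0,-0.627],0],
  [[0.51,0,-0.627],0],
  [[0.51,0,-0.627],0],
  [[0.51,0,-0.627],0],
  [[0.51,0,-0.627],0],
  [[0,0,0],0],
  [[0,0,0],0],
])

```text
time: 17.55
position: [0.4554, 0.01, 0.1808]
ee_rot: [-0.142, 2.153, -2.153]
ft_force: [0.1, -0.5, 0.8]
grip_width: 0.0929
```

```bash
python3 - <<'E'
from h import *
c,im=wlook("w9",[("small_piston_c",.02),("big_piston_c",.025)])
# rim: bright ring fit, plane z=.04
for q,z in(("small_piston_c",.04),("big_piston_c",.05)):
    for d in models.regions_of(q,"wrist")[:2]:
        m=d["pixels"]&(im.min(2)>190)
        if d["confidence"]>.3 and m.sum()>30:
            v,u=np.nonzero(m);w=ray(c,np.c_[u,v],z)[:,:2]*1000
            (x,y),r=cv2.minEnclosingCircle(w.astype(np.float32));print(q,"rim",x,y,2*r)
plan([.4568,.0093,.015])
E
```

```text
small_piston_c 0.63 (318, 231) [0.4534 0.0092 0.02  ]
small_piston_c 0.45 (190, 229) [0.4391 0.1349 0.02  ]
  region [298. 211. 337. 254.] (array([0.4524, 0.0106]), np.float32(-0.07617724), [36.838375091552734, 44.194053649902344])
big_piston_c 0.80 (190, 232) [0.4379 0.133  0.025 ]
  region [154. 198. 228. 271.] (array([0.4355, 0.134 ]), np.float32(-0.79967266), [60.5537223815918, 78.62809753417969])
big_piston_c rim 438.054443359375 131.30943298339844 54.293663024902344
t 17.90 pos [0.456  0.0092 0.1808] jaw -1.441 w 0.0932 F [0.1736 0.9795 0.3197] j [-0.0357  1.4053]
 shift now-axes [-0.0184  3.316   0.0013] turned-axes [-0.0184  3.316   0.0013] turn 0.0 ydir [-0.0009  0.     -1.    ]
```

View pics/w9.png

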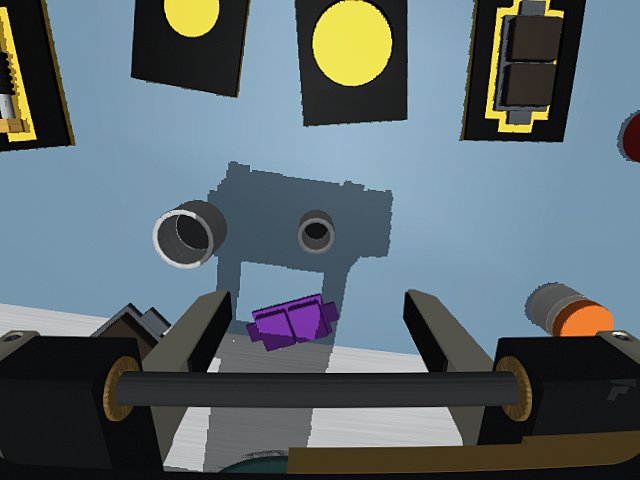

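>>> step_arm([
  [[0.04,0.6,0],0],
  [[0,0.8,0],0],
  [[0,0.8,0],0],
  [[0,0.7,0],0],
  [[0,0.3,0],0],
  [[0,0.1,0],0],
  [[0,0,0],0],
])

```text
time: 18.6
position: [0.4542, 0.0093, 0.0168]
ee_rot: [-0.14, 2.154, -2.154]
ft_force: [-0.2, 1.0, 0.1]
grip_width: 0.093
```

>>> step_arm([
  [[0,0,0],0],
  [[0,0,0],0],
  [[0,0,0],0],
  [[0,0,0],0],
  [[0,0,0],0],
  [[0,0,0],0],
  [[0,0,0],0],
  [[0,0,0],0],
], grip=1, squeeze=30)

```text
time: 19.4
position: [0.4538, 0.0095, 0.0161]
ee_rot: [-0.141, 2.154, -2.154]
ft_force: [1.7, -0.1, 0.4]
grip_width: 0.0347
```

>>> step_arm([
  [[0,0,0],0],
  [[0,0,0],0],
  [[0,-0.2,0],0],
  [[0,-0.5,0],0],
  [[0,-0.6,0],0],
  [[0,-0.6,0],0],
  [[0,0,0],0],
])

```text
time: 20.1
position: [0.4554, 0.0093, 0.1158]
ee_rot: [-0.134, 2.15, -2.152]
ft_force: [-0.3, 0.3, -2.3]
grip_width: 0.0345
```

```bash
python3 - <<'E'
from h import *
plan([.638,.144,.11])
s=arm.read_state()
c,im=wlook("w10",[("small_piston_c",s["position"][2]+.005)])
E
```

```text
t 20.10 pos [0.4554 0.0093 0.1158] jaw -1.440 w 0.0345 F [-0.3234  0.3073 -2.3409] j [-0.0355  1.4048]
 shift now-axes [-3.9717  0.1374 -2.1951] turned-axes [-3.9717  0.1374 -2.1951] turn 0.0 ydir [ 0.0059 -0.0003 -1.    ]
small_piston_c 0.64 (318, 307) [0.4564 0.0099 0.1208]
  region [279. 264. 358. 356.] (array([0.4533, 0.0084]), np.float32(-0.011092544), [38.809539794921875, 54.35316848754883])
```

>>> step_arm([
  [[-0.662,0,-0.366],0],
  [[-0.662,0,-0.366],0],
  [[-0.662,0,-0.366],0],
  [[-0.662,0,-0.366],0],
  [[-0.662,0,-0.366],0],
  [[-0.662,0,-0.366],0],
  [[0,0,0],0],
  [[0,0,0],0],
])

```text
time: 21.05
position: [0.6358, 0.1443, 0.109]
ee_rot: [-0.145, 2.154, -2.156]
ft_force: [-0.5, 0.4, -1.8]
grip_width: 0.0346
```

```bash
python3 - <<'E'
from h import *
s=arm.read_state()
c,im=wlook("w11",[("small_piston_c",s["position"][2]+.005),("small_insert_cut",.007)])
plan([.638,.144,.0245])
E
```

```text
small_piston_c 0.68 (319, 308) [0.6364 0.1443 0.114 ]
small_piston_c 0.50 (320, 245) [0.6705 0.1483 0.114 ]
  region [283. 266. 357. 355.] (array([0.6333, 0.1442]), np.float32(0.12985301), [38.2395133972168, 53.89282989501953])
small_insert_cut 0.80 (318, 243) [0.6394 0.1444 0.007 ]
  region [246. 148. 395. 308.] (array([0.6376, 0.1446]), np.float32(-0.0586344), [98.09842681884766, 133.72097778320312])
t 21.30 pos [0.6359 0.1436 0.1113] jaw -1.441 w 0.0345 F [ 0.5174  1.0478 -1.2108] j [0.1829 1.6237]
 shift now-axes [-0.0429  1.7364 -0.0031] turned-axes [-0.0429  1.7364 -0.0031] turn 0.0 ydir [ 0.0002 -0.     -1.    ]
```

View pics/w11.png

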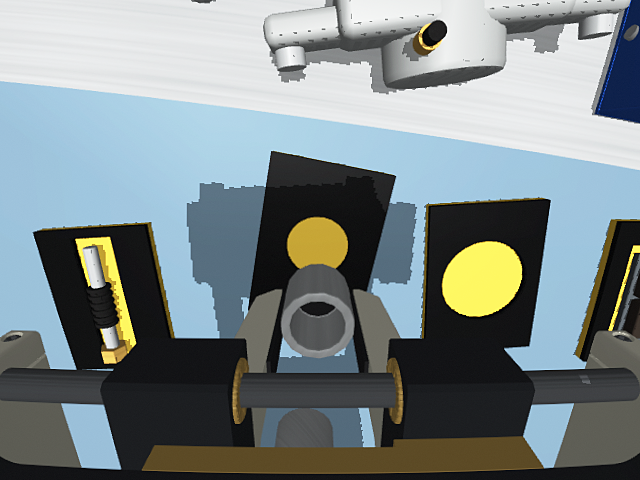

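The piston is held upright at (318,310), with the round cut-out just behind it at (318,243). Lowering.

>>> step_arm([
  [[-0.043,0.5,0],0],
  [[0,0.5,0],0],
  [[0,0.5,0],0],
  [[0,0.14,0],0],
  [[0,0.1,0],0],
  [[0,0,0],0],
])

```text
time: 21.9
position: [0.6387, 0.1443, 0.0248]
ee_rot: [-0.14, 2.154, -2.154]
ft_force: [0.3, -1.0, -2.2]
grip_width: 0.0345
```

>>> step_arm([
  [[0,0,0],0],
  [[0,0,0],0],
  [[0,0,0],0],
  [[0,0,0],0],
  [[0,0,0],0],
  [[0,0,0],0],
], grip=-1)

```text
time: 22.5
position: [0.6385, 0.1444, 0.0242]
ee_rot: [-0.141, 2.154, -2.154]
ft_force: [0.3, -0.4, 0.3]
grip_width: 0.078
```

>>> step_arm([
  [[0,-0.3,0],0],
  [[0,-0.6,0],0],
  [[0,-0.6,0],0],
  [[0,-0.6,0],0],
  [[0,-0.6,0],0],
  [[0,-0.4,0],0],
  [[0,0,0],0],
])

```text
time: 23.2
position: [0.6396, 0.1446, 0.1838]
ee_rot: [-0.135, 2.152, -2.151]
ft_force: [-0.1, -0.1, -0.1]
grip_width: 0.0928
```

```bash
python3 - <<'E'
from h import *
plan([.442,.1305,.19])
c,im=wlook("w12",[("small_piston_c",.027),("small_insert_cut",.007)])
E
```

```text
t 23.20 pos [0.6396 0.1446 0.1838] jaw -1.440 w 0.0928 F [-0.1024 -0.1277 -0.1286] j [0.1834 1.6237]
 shift now-axes [ 3.9538 -0.1458 -0.2349] turned-axes [ 3.9538 -0.1458 -0.2349] turn 0.0 ydir [ 0.0055  0.001  -1.    ]
small_piston_c 0.73 (316, 234) [0.6362 0.1462 0.027 ]
  region [300. 212. 343. 252.] (array([0.6369, 0.1441]), np.float32(0.12993717), [37.163169860839844, 45.26864242553711])
  region [129. 232. 164. 327.] (array([0.5659, 0.3144]), np.float32(0.15413761), [20.732675552368164, 105.2157974243164])
  region [263. 155. 379. 297.] (array([0.636 , 0.1444]), np.float32(-0.05848992), [97.8423080444336, 137.26309204101562])
```

>>> step_arm([
  [[0.79,0,-0.047],0],
  [[0.79,0,-0.047],0],
  [[0.79,0,-0.047],0],
  [[0.79,0,-0.047],0],
  [[0.79,0,-0.047],0],
  [[0,0,0],0],
  [[0,0,0],0],
])

```text
time: 24.15
position: [0.4409, 0.1304, 0.1791]
ee_rot: [-0.14, 2.154, -2.153]
ft_force: [0.8, 0.4, 0.1]
grip_width: 0.0932
```

```bash
python3 - <<'E'
from h import *
c,im=wlook("w13",[("big_piston_c",.025)])
d=models.regions_of("big_piston_c","wrist")[0]
for th in(150,190):
    v,u=np.nonzero(d["pixels"]&(im.min(2)>th));w=ray(c,np.c_[u,v],.05)[:,:2]*1000
    if len(w)>20: print("rim",th,cv2.minEnclosingCircle(w.astype(np.float32)))
plan([.442,.1305,.02])
E
```

```text
big_piston_c 0.95 (317, 231) [0.441  0.1309 0.025 ]
  region [286. 201. 346. 272.] (array([0.435 , 0.1308]), np.float32(0.13015771), [59.582218170166016, 68.27568054199219])
t 24.35 pos [0.4418 0.1303 0.1786] jaw -1.441 w 0.0928 F [-0.4856  0.1797  0.179 ] j [0.2315 1.672 ]
 shift now-axes [-0.0084  3.1721 -0.0033] turned-axes [-0.0084  3.1721 -0.0033] turn 0.0 ydir [-0.0012 -0.0003 -1.    ]
```

View pics/w13.png

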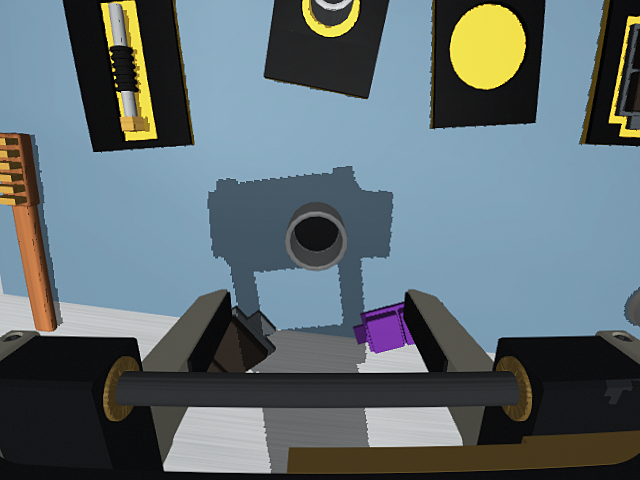

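The big piston stands at (317,237), centred between the fingers. The small piston is visible in its cut-out at the top of the view. Descend.

>>> step_arm([
  [[0,0.6,-0.01],0],
  [[0,0.8,0],0],
  [[0,0.8,0],0],
  [[0,0.6,0],0],
  [[0,0.3,0],0],
  [[0,0.07,0],0],
  [[0,0,0],0],
])

```text
time: 25.05
position: [0.4416, 0.1309, 0.0212]
ee_rot: [-0.141, 2.154, -2.154]
ft_force: [0.0, 0.4, 1.3]
grip_width: 0.0929
```

>>> step_arm([
  [[0,0,0],0],
  [[0,0,0],0],
  [[0,0,0],0],
  [[0,0,0],0],
  [[0,0,0],0],
  [[0,0,0],0],
  [[0,0,0],0],
  [[0,0,0],0],
], grip=1, squeeze=40)

```text
time: 25.85
position: [0.4412, 0.1309, 0.0209]
ee_rot: [-0.14, 2.154, -2.154]
ft_force: [-1.9, -0.1, 5.0]
grip_width: 0.0573
```

>>> step_arm([
  [[0,-0.2,0],0],
  [[0,-0.5,0],0],
  [[0,-0.6,0],0],
  [[0,-0.6,0],0],
  [[0,0,0],0],
])

```text
time: 26.35
position: [0.4425, 0.1312, 0.1199]
ee_rot: [-0.135, 2.152, -2.151]
ft_force: [0.9, 0.9, -2.7]
grip_width: 0.0574
```

```bash
python3 - <<'E'
from h import *
plan([.6264,.0014,.115])
s=arm.read_state()
c,im=wlook("w14",[("big_piston_c",s["position"][2]+.005)])
E
```

```text
t 26.35 pos [0.4425 0.1312 0.1199] jaw -1.440 w 0.0574 F [ 0.8769  0.871  -2.6522] j [0.233  1.6732]
 shift now-axes [-3.3082  0.1143  3.0524] turned-axes [-3.3082  0.1143  3.0524] turn 0.0 ydir [ 0.0052  0.0012 -1.    ]
big_piston_c 0.67 (317, 314) [0.4393 0.1315 0.1249]
  region [259. 248. 382. 370.] (array([0.4389, 0.1313]), np.float32(0.13059175), [64.22208404541016, 71.31678771972656])
```

>>> step_arm([
  [[-0.551,0,0.509],0],
  [[-0.551,0,0.509],0],
  [[-0.551,0,0.509],0],
  [[-0.551,0,0.509],0],
  [[-0.551,0,0.509],0],
  [[-0.551,0,0.509],0],
  [[0,0,0],0],
  [[0,0,0],0],
])

```text
time: 27.3
position: [0.6243, 0.0006, 0.1134]
ee_rot: [-0.144, 2.157, -2.156]
ft_force: [-0.3, -0.1, -2.8]
grip_width: 0.0574
```

```bash
python3 - <<'E'
from h import *
s=arm.read_state()
c,im=wlook("w15",[("big_piston_c",s["position"][2]+.005),("big_insert_cut",.007)])
plan([.6264,.0014,.0285])
E
```

```text
region [256. 247. 379. 374.] (array([0.6205, 0.0007]), np.float32(0.113569975), [65.33287811279297, 72.15275573730469])
  region [248. 156. 375. 296.] (array([0.6335, 0.0034]), np.float32(0.19587195), [97.6654052734375, 117.64741516113281])
  region [  0. 223.  33. 333.] (array([0.5498, 0.2643]), np.float32(-0.1679076), [33.50534439086914, 109.62431335449219])
t 27.55 pos [0.6243 0.0016 0.1156] jaw -1.440 w 0.0574 F [ 0.5043  0.8721 -2.9706] j [-0.0384  1.4012]
 shift now-axes [-0.0419  1.7428  0.0092] turned-axes [-0.0419  1.7428  0.0092] turn 0.0 ydir [-0.0001  0.0001 -1.    ]
```

>>> step_arm([
  [[-0.06,0.5,0],0],
  [[0,0.5,0],0],
  [[0,0.5,0],0],
  [[0,0.15,0],0],
  [[0,0.1,0],0],
  [[0,0,0],0],
])

```text
time: 28.15
position: [0.6281, 0.0015, 0.029]
ee_rot: [-0.14, 2.153, -2.153]
ft_force: [0.8, 0.5, -2.5]
grip_width: 0.0569
```

>>> step_arm([
  [[0,0,0],0],
  [[0,0,0],0],
  [[0,0,0],0],
  [[0,0,0],0],
  [[0,0,0],0],
  [[0,0,0],0],
], grip=-1)

```text
time: 28.75
position: [0.6279, 0.0013, 0.0282]
ee_rot: [-0.141, 2.154, -2.154]
ft_force: [0.5, -0.6, -0.3]
grip_width: 0.0928
```

>>> step_arm([
  [[0,-0.3,0],0],
  [[0,-0.6,0],0],
  [[0,-0.6,0],0],
  [[0,-0.6,0],0],
  [[0,-0.6,0],0],
  [[0,-0.4,0],0],
  [[0,0,0],0],
])

```text
time: 29.45
position: [0.6289, 0.0013, 0.1877]
ee_rot: [-0.135, 2.151, -2.152]
ft_force: [-0.4, -0.5, 0.3]
grip_width: 0.0929
```

>>> step_arm([
  [[0.8,0,0],0],
  [[0.8,0,0],0],
  [[0.8,0,0],0],
  [[0.8,0,0],0],
  [[0,0,0],0],
  [[0,0,0],0],
])

```text
time: 30.05
position: [0.469, -0.0195, 0.1834]
ee_rot: [-0.139, 2.153, -2.154]
ft_force: [0.5, -0.2, 0.7]
grip_width: 0.0931
```

```bash
python3 - <<'E'
from h import *
plan([.45,0,.18])
Z=dict(big_piston_c=.032,small_piston_c=.027,pad_c=.0155,pin_c=.0165,jar_c=.029,spray_c=.063)
for n in("top","scene"):
    c=cam(n);im=capture(n);cv2.imwrite(f"pics/{n}_end.png",im)
    for k,z in Z.items():
        for d in models.spot_point(k,n)[:3]:
            if d["confidence"]>.3: r,q=d["point"];print(n,k,"%.2f"%d["confidence"],ray(c,[q,r],z)[0,:2])
s=arm.read_state();cv2.imwrite("pics/w_end.png",capture("wrist"))
a=cv2.imread("pics/scene_end.png")[150:420,40:560];cv2.imwrite("pics/sc_crop.png",cv2.resize(a,None,fx=1.5,fy=1.5,interpolation=3))
E
```

```text
t 30.05 pos [ 0.469  -0.0195  0.1834] jaw -1.441 w 0.0931 F [ 0.4766 -0.1947  0.6996] j [-0.096   1.3446]
 shift now-axes [ 0.3256  0.0672 -0.4366] turned-axes [ 0.3256  0.0672 -0.4366] turn 0.0 ydir [ 0.0011 -0.     -1.    ]
top big_piston_c 0.42 [0.6327 0.0003]
top small_piston_c 0.91 [0.6415 0.1414]
top pad_c 0.84 [0.3422 0.0218]
top pad_c 0.81 [ 0.6279 -0.158 ]
top pad_c 0.73 [0.2766 0.2204]
top pin_c 0.55 [0.5621 0.3156]
top jar_c 0.71 [ 0.3996 -0.262 ]
top spray_c 0.83 [ 0.5904 -0.3085]
scene big_piston_c 0.66 [ 0.6213 -0.0022]
scene small_piston_c 0.85 [0.63   0.1438]
scene pad_c 0.97 [0.343  0.0248]
scene pad_c 0.70 [0.2735 0.2235]
scene pad_c 0.58 [ 0.6291 -0.1601]
scene pin_c 0.63 [0.5648 0.3202]
scene jar_c 0.72 [ 0.3874 -0.2652]
scene spray_c 0.64 [0.6121 0.2846]
scene spray_c 0.55 [ 0.5933 -0.3044]
```

View pics/sc_crop.png

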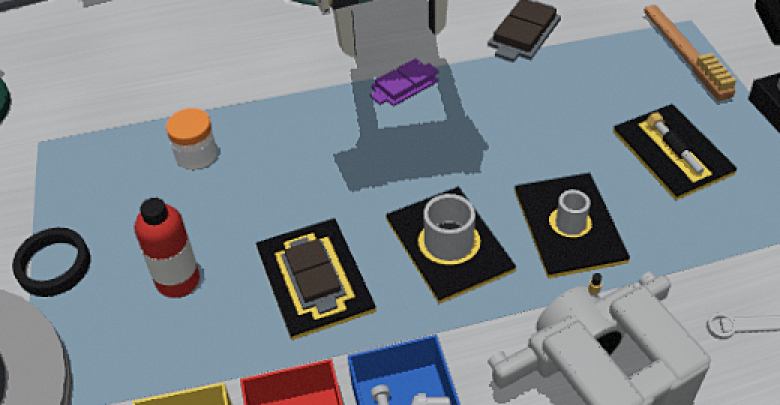

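View pics/top_end.png

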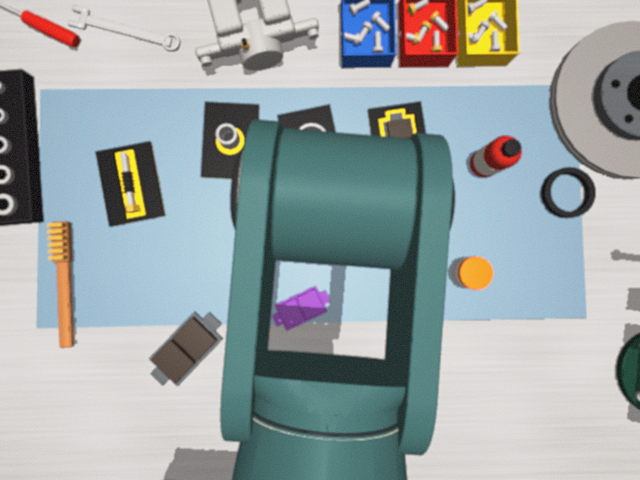

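All four parts sit in their cut-outs with yellow showing round them. The pad is at (315,270), the big piston at (450,228), the small piston at (572,213) and the pin at (675,142) in the crop. The jar and can stand where they were, and the robot is clear.

```bash
python3 -c "
from plant import order
print(order.sign_off())"
```

```text
the job is handed in; nothing more can be done
None
```

I placed all four parts in their own foam cut-outs and handed the job in at about 30 s of robot time. I picked the pin, the pad (the smaller dark one; the purple and the large one were left alone), the small piston and the big piston, in that order.

- **Seating:** The last scene picture shows all four parts down in their cut-outs, with the pistons upright and the pad friction side up. The arm was clear of everything.
- **Bystanders:** The jar and the spray can were still standing. The top camera put them within about 4 mm of where they were at the start. The scene camera put the jar about 8 mm off, which I read as measurement error.
- **Position checks:** The final network readings put every part within about 9 mm of its cut-out centre. The two cameras disagreed by up to about 12 mm on the pistons, and the arm partly hid the big piston from the top camera. I relied on the visible seating, which allows only about 7 mm of play each way, so a seated part stays within the 10 mm limit.
- **Other disagreements:**
  - The gripper read 34.5 mm on the 36 mm small piston, but it held and was placed normally.
  - The networks gave some low-value false reports, such as a second spray can, which I ignored.
- **Not checked:** I did not measure the seated heights directly.

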